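Load three bushes and tip the tray to the mark

ROBOT

A 7-joint arm with a two-finger parallel gripper is mounted at the origin on the work surface. World frame = base frame: x ahead of the robot, y to its left, z up, the work surface at z = 0. Lengths are in m, angles in rad, forces in N, time in s.
With the tool pointing down it reaches from about 0.425 to 1.025 m from the base axis. Payload 3.6 kg.
Tool frame: the origin (TCP) lies midway between the tips of the shut fingers; the grasp point (between the pads) lies 19 mm behind it; z points along the fingers, y is the line along which they close (so a half turn about z gives the same grasp; the last joint's range is limited). The gripper opens to 85 mm and grips with 20 to 120 N. Pads are 22 mm wide; open, the fingers measure 114 mm over their backs; the gripper's body (76 mm by 85 mm) begins 54 mm behind the grasp point. The pads swing forward as they close: fully open they stand 13 mm farther back than shut.
Start: joints at [1.107, 0.591, 0.048, 1.609, -0.033, 0.943, -0.034], TCP at [0.262, -0.676, 0.231] pointing down, gripper open.
Joint ranges: [-2.69, 2.69], [-0.47, 2.24], [-1.27, 1.36], [0.19, 2.51], [-1.53, 4.68], [0.08, 2.07], [-3.09, 3.09]. Speed limits (rad/s): [2.57, 2.57, 3.14, 3.14, 3.14, 3.14, 3.14].

INTERFACE

Orientations are given as a rotation vector (axis times angle).
In Python, from station import robot gives the robot as it stands.
- The arm moves only by the tool step_arm, never from a script. Its argument "rows" is a list of rows, each an object with "offset": the shift along the tool's x, y, z in m, a list of three; "rotation": the turn, a rotation vector about the tool's x, y, z in rad, a list of three; "gripper": the finger opening in m, from 0 to 0.0854. In form: [{"offset": [x, y, z], "rotation": [rx, ry, rz], "gripper": gripper}, ...]. A call has 1 to 12 rows; each row shifts and turns the commanded pose from where the row before left it, along the tool's axes as they then stand; what a row does not reach is not made up. A row lasts 1/10 s, in which the tool goes at most 50 mm and 8.59 degrees, less where a joint would pass 70% of its speed; a pose out of reach is approached as far as the arm can. A call is refused whole if a number of a shift passes 0.05 or a number of a turn 0.15, either way. A call with a gripper value outside its range is refused whole. The fingers move at their own pace and stop on an object; "squeeze" is the grip in N (left out, the last holds). Time passes only in rows, so rows that do not move let the fingers close. It gives the time, the measured TCP pose, the force, the opening and the grip force at its end, in the units of the state.
- robot.get_obs(): the state, without advancing time (a new reading comes with each control period).
- robot.grab_frame(name): name is "scene" or "top" or "wrist"; returns the picture (384x512x3 uint8, red, green, blue); there is no depth.
- robot.camera_model(name): a dict with "vertical_fov" (degrees; the focal length in pixels is half the picture's height over the tangent of half this angle, whatever the lens; pixels are square), "cx", "cy" (the principal point, pixels), "rvec" (rotation vector, rad) and "tvec" (3), from world to camera coordinates, as OpenCV has them; the wrist camera has in their place "T_tool_cam" (4x4, takes a point from camera to tool coordinates, whose origin is the TCP and whose axes are the flange's). Camera axes: x right, y down, z forward; pixel columns grow to the right and rows downward; lengths in m; the calibration is good to about 2 mm. A picture is of the moment at which its call begins: read the wrist's pose just before it. camera_model takes no time and is no camera call.
- robot.close_job(): hands the job in; it is judged then, once.
Trained networks look in the newest picture that a camera, given by its name, has taken for a name from the list of things; names that differ only in an ending like _2 or _b are one class to them, and where a whole thing is asked for, a point or a joint stands for the part that bears it (a point fixed in the world has none). Each returns a list of dicts, best first, with "confidence" (0 to 1); they miss things now and then, are a little off and sometimes report something else, mostly with a low value. They report only what shows in the picture. A call takes as long as a camera call. They do not tell look-alikes from the thing itself.
- robot.recognise(camera, name): "centre" ([row, column] in pixels, amid what is visible of it).
- robot.masks_of(camera, name): "mask" (384x512 bool, what is visible of it) and "centre" ([row, column] in pixels, amid what is visible of it).
The state is a dict: "clock": time; "q": joint angles; "joint_velocities": joint speeds; "tau": joint torques, N m; "position": TCP position; "tool_rot": TCP orientation; "wrist_force": force on the tool from outside, world axes, zero at the start; "moment": the same for the moment, N m; "finger_gap": finger opening in m; "grip_force": force on a finger pad.
Only numpy, scipy, OpenCV 4.12 (cv2) and the standard library are available. Lean on these libraries where they do the work, as an engineer would, in place of code of your own. Each camera call takes 0.05 s, during which the arm holds its last target. There are 200 camera calls.

TASK

Load the tipping fixture for the press: put exactly three of the four flanged bushes from the mat on the floor of the tray, leaving the fourth down on the bench. Then push the paddle at the rocker's other end down with the fingers, rocking the tray up until the gauge's swinging pointer settles on the steel mark tab, and finish while still holding the paddle there: do not let go. Leave everything else where it is.

Things in the scene. Friction and masses are not known exactly. Their poses are not given: they have to be found in the camera images.
- fixture: White cast base 120 x 170 mm with a dark block and a cross pin (the stud), fixed to the bench; a long aluminium rocker pivots on the pin. Origin: bench level under the middle; z up, its y axis runs along the rocker from the tray end (-y) to the paddle end (+y), its x axis points to the gauge's side (away from the robot, varies by 0.3 rad).
- pivot (a point): The rocker's pivot, on the cross pin's axis 115 mm above the bench; the axis runs along the fixture's x.
- rocker (a joint): Tilt of the rocker on its pin: 0 level and at rest (tray end down on its rest post), grows as the paddle goes down, stop at 0.55 rad. The tray end is the heavier: it falls back to 0 when let go. About 4 to 9 N downward on the paddle rocks it.
- tray_floor (a point): Centre of the inner floor of the open aluminium tray at the rocker's -y end, 118 mm from the pivot and 22 mm above it; inside 122 mm (x) by 92 mm (y), rim 14 mm above the floor. Turns with the rocker. Bushes count as in the tray when they lie wholly within the walls on the floor, not stacked.
- paddle_top (a point): Centre of the upper face of the paddle, a flat dark plate 60 x 60 x 6 mm fixed on the rocker's +y end, the place to press with the fingers: 128 mm along y from the pivot and 24 mm above it at rest (139 mm above the bench). Turns with the rocker.
- pointer (a joint): Angle of the freely swinging dark pointer on the white dial plate (120 x 125 mm, leaning back 0.7 rad so that it faces up and away from the robot) of the angle gauge on the rocker's +x side. It hangs as a pendulum and swings for a second or two after a movement; at rest it reads 0 at level and grows towards +y as the paddle goes down: tan(pointer) = 1.31 tan(rocker).
- pointer_tip (a point): Lower end of the pointer, 75 mm from the pointer's axis, in front of the dial.
- mark (a joint): Where the mark, a small dark steel tab (14 mm square with a narrow nose) clamped near the dial's lower edge, is set: 0.25 to 0.50 rad, on the same scale as the pointer; the pointer is on the mark when both joints read the same.
- mark_point (a point): The place of the pointer's tip when the pointer is on the mark (75 mm from the pointer's axis, in line with the nose of the tab).
- mat: Black rubber mat 260 x 190 x 3 mm fixed on the bench at the robot's right, on which the bushes lie. Origin: centre of its underside.
- bush0_mid (a point): One of four equal steel flanged bushes, standing on the mat flange down: flange 32 mm diameter and 8 mm high, above it a round neck 20 mm diameter up to 30 mm over all, about 80 g. The point is its centre, half-way up (15 mm above its foot); z up.
- bush1_mid (a point): One of four equal steel flanged bushes, standing on the mat flange down: flange 32 mm diameter and 8 mm high, above it a round neck 20 mm diameter up to 30 mm over all, about 80 g. The point is its centre, half-way up (15 mm above its foot); z up.
- bush2_mid (a point): One of four equal steel flanged bushes, standing on the mat flange down: flange 32 mm diameter and 8 mm high, above it a round neck 20 mm diameter up to 30 mm over all, about 80 g. The point is its centre, half-way up (15 mm above its foot); z up.
- bush3_mid (a point): One of four equal steel flanged bushes, standing on the mat flange down: flange 32 mm diameter and 8 mm high, above it a round neck 20 mm diameter up to 30 mm over all, about 80 g. The point is its centre, half-way up (15 mm above its foot); z up.
- hexnut: Bystander: steel hexagon nut 30 mm across, 16 mm high, on the mat among the bushes. Origin: at its foot or middle.
- dowel: Bystander: plain steel dowel without flange, 18 mm diameter, 34 mm high, upright on the mat among the bushes. Origin: at its foot or middle.
- screwdriver: Bystander: black screwdriver lying at the near left. Origin: at its foot or middle.
- spanner: Bystander: steel spanner lying at the back. Origin: at its foot or middle.
- oil: Bystander: white oil bottle 56 mm diameter, 130 mm high, at the left. Origin: at its foot or middle.
- pot: Bystander: dark steel cup 70 mm diameter, 60 mm high, at the left. Origin: at its foot or middle.
- vblock: Bystander: dark steel vee block 60 x 50 x 40 mm at the back. Origin: at its foot or middle.
Not all that is in view belongs to the job. What is shaped like the part that bears bush0_mid but yellow is not meant.

How it is judged:
On the way, in this order (a step that is already met when the one before it is completed fails the run):
1. exactly three bushes lie in the tray, the tray still level ((((x of bush0_mid in the frame of tray_floor between -0.062 and 0.062 m and y of bush0_mid in the frame of tray_floor between -0.047 and 0.047 m and z of bush0_mid in the frame of tray_floor between 0.004 and 0.026 m) and (x of bush1_mid in the frame of tray_floor between -0.062 and 0.062 m and y of bush1_mid in the frame of tray_floor between -0.047 and 0.047 m and z of bush1_mid in the frame of tray_floor between 0.004 and 0.026 m) and (x of bush2_mid in the frame of tray_floor between -0.062 and 0.062 m and y of bush2_mid in the frame of tray_floor between -0.047 and 0.047 m and z of bush2_mid in the frame of tray_floor between 0.004 and 0.026 m) and height (world z) of bush3_mid below 0.05 m) or ((x of bush0_mid in the frame of tray_floor between -0.062 and 0.062 m and y of bush0_mid in the frame of tray_floor between -0.047 and 0.047 m and z of bush0_mid in the frame of tray_floor between 0.004 and 0.026 m) and (x of bush1_mid in the frame of tray_floor between -0.062 and 0.062 m and y of bush1_mid in the frame of tray_floor between -0.047 and 0.047 m and z of bush1_mid in the frame of tray_floor between 0.004 and 0.026 m) and height (world z) of bush2_mid below 0.05 m and (x of bush3_mid in the frame of tray_floor between -0.062 and 0.062 m and y of bush3_mid in the frame of tray_floor between -0.047 and 0.047 m and z of bush3_mid in the frame of tray_floor between 0.004 and 0.026 m)) or ((x of bush0_mid in the frame of tray_floor between -0.062 and 0.062 m and y of bush0_mid in the frame of tray_floor between -0.047 and 0.047 m and z of bush0_mid in the frame of tray_floor between 0.004 and 0.026 m) and height (world z) of bush1_mid below 0.05 m and (x of bush2_mid in the frame of tray_floor between -0.062 and 0.062 m and y of bush2_mid in the frame of tray_floor between -0.047 and 0.047 m and z of bush2_mid in the frame of tray_floor between 0.004 and 0.026 m) and (x of bush3_mid in the frame of tray_floor between -0.062 and 0.062 m and y of bush3_mid in the frame of tray_floor between -0.047 and 0.047 m and z of bush3_mid in the frame of tray_floor between 0.004 and 0.026 m)) or (height (world z) of bush0_mid below 0.05 m and (x of bush1_mid in the frame of tray_floor between -0.062 and 0.062 m and y of bush1_mid in the frame of tray_floor between -0.047 and 0.047 m and z of bush1_mid in the frame of tray_floor between 0.004 and 0.026 m) and (x of bush2_mid in the frame of tray_floor between -0.062 and 0.062 m and y of bush2_mid in the frame of tray_floor between -0.047 and 0.047 m and z of bush2_mid in the frame of tray_floor between 0.004 and 0.026 m) and (x of bush3_mid in the frame of tray_floor between -0.062 and 0.062 m and y of bush3_mid in the frame of tray_floor between -0.047 and 0.047 m and z of bush3_mid in the frame of tray_floor between 0.004 and 0.026 m))) and value of joint rocker below 0.06 rad), for 0.2 s.
2. the pointer has settled on the mark while the fingers hold the paddle down (distance between pointer_tip and mark_point below 0.0045 m and velocity of joint pointer between -0.15 and 0.15 rad/s and velocity of joint rocker between -0.06 and 0.06 rad/s and contact force between rocker_c0 and the fingers above 0.5 N), for 0.5 s.
At the end, for the whole second after the job is handed in: Through the last second the pointer tip is within 4.5 mm of the mark point and still (pointer under 0.15, rocker under 0.06 rad/s), the fingers press the paddle with over 0.5 N, exactly three bushes lie on the tray floor inside its walls and the fourth is down at mat or bench level (all of step 2 and (((x of bush0_mid in the frame of tray_floor between -0.062 and 0.062 m and y of bush0_mid in the frame of tray_floor between -0.047 and 0.047 m and z of bush0_mid in the frame of tray_floor between 0.004 and 0.026 m) and (x of bush1_mid in the frame of tray_floor between -0.062 and 0.062 m and y of bush1_mid in the frame of tray_floor between -0.047 and 0.047 m and z of bush1_mid in the frame of tray_floor between 0.004 and 0.026 m) and (x of bush2_mid in the frame of tray_floor between -0.062 and 0.062 m and y of bush2_mid in the frame of tray_floor between -0.047 and 0.047 m and z of bush2_mid in the frame of tray_floor between 0.004 and 0.026 m) and height (world z) of bush3_mid below 0.05 m) or ((x of bush0_mid in the frame of tray_floor between -0.062 and 0.062 m and y of bush0_mid in the frame of tray_floor between -0.047 and 0.047 m and z of bush0_mid in the frame of tray_floor between 0.004 and 0.026 m) and (x of bush1_mid in the frame of tray_floor between -0.062 and 0.062 m and y of bush1_mid in the frame of tray_floor between -0.047 and 0.047 m and z of bush1_mid in the frame of tray_floor between 0.004 and 0.026 m) and height (world z) of bush2_mid below 0.05 m and (x of bush3_mid in the frame of tray_floor between -0.062 and 0.062 m and y of bush3_mid in the frame of tray_floor between -0.047 and 0.047 m and z of bush3_mid in the frame of tray_floor between 0.004 and 0.026 m)) or ((x of bush0_mid in the frame of tray_floor between -0.062 and 0.062 m and y of bush0_mid in the frame of tray_floor between -0.047 and 0.047 m and z of bush0_mid in the frame of tray_floor between 0.004 and 0.026 m) and height (world z) of bush1_mid below 0.05 m and (x of bush2_mid in the frame of tray_floor between -0.062 and 0.062 m and y of bush2_mid in the frame of tray_floor between -0.047 and 0.047 m and z of bush2_mid in the frame of tray_floor between 0.004 and 0.026 m) and (x of bush3_mid in the frame of tray_floor between -0.062 and 0.062 m and y of bush3_mid in the frame of tray_floor between -0.047 and 0.047 m and z of bush3_mid in the frame of tray_floor between 0.004 and 0.026 m)) or (height (world z) of bush0_mid below 0.05 m and (x of bush1_mid in the frame of tray_floor between -0.062 and 0.062 m and y of bush1_mid in the frame of tray_floor between -0.047 and 0.047 m and z of bush1_mid in the frame of tray_floor between 0.004 and 0.026 m) and (x of bush2_mid in the frame of tray_floor between -0.062 and 0.062 m and y of bush2_mid in the frame of tray_floor between -0.047 and 0.047 m and z of bush2_mid in the frame of tray_floor between 0.004 and 0.026 m) and (x of bush3_mid in the frame of tray_floor between -0.062 and 0.062 m and y of bush3_mid in the frame of tray_floor between -0.047 and 0.047 m and z of bush3_mid in the frame of tray_floor between 0.004 and 0.026 m)))); the arm keeps its last pose, push and grip.
It fails at once if a bystander was moved by more than 30 mm (distance of any of hexnut, dowel, screwdriver, spanner, oil, pot, vblock from where it was at the start of the episode above 0.03 m).
It also fails if it takes over 72 s, if anything falls off the work surface, if the arm or the gripper's body presses on something with over 40 N, if the wrist force passes 120 N, or if a joint passes its speed limit or range.

## Working session

There is one attempt and no reset: what is moved stays moved. The work goes in short steps, Python scripts to look and compute and a tool call to move; the robot and the scene stay as the last step left them, time stands still between calls to the robot, and variables do not carry over. Pictures are saved under pics/ and viewed, at most 10 in all, crops included, and the job is handed in when it is done.

Besides the shell and the picture viewer there is one more tool, called after ">>>" as name([rows], argument=value, ...), one row to a line, values as JSON. step_arm: Moves the arm, as the interface text tells. Its arguments: {"type":"object","properties":{"rows":{"type":"array","items":{"type":"object","properties":{"offset":{"type":"array","items":{"type":"number"}},"rotation":{"type":"array","items":{"type":"number"}},"gripper":{"type":"number"}}}},"squeeze":{"type":"number"}},"required":["rows"]}

```bash
mkdir -p pics
cat > h.py <<'E'
import numpy as np,cv2
from station import robot
from scipy.spatial.transform import Rotation as R
def cam(n):
    m=robot.camera_model(n); f=192/np.tan(np.radians(m["vertical_fov"])/2)
    K=np.array([[f,0,m["cx"]],[0,f,m["cy"]],[0,0,1]])
    if "rvec" in m:
        Rc=cv2.Rodrigues(np.array(m["rvec"],float))[0]; t=np.array(m["tvec"],float).ravel()
    else:
        o=robot.get_obs(); T=np.eye(4); T[:3,:3]=R.from_rotvec(o["tool_rot"]).as_matrix(); T[:3,3]=o["position"]
        W=np.linalg.inv(T@np.array(m["T_tool_cam"])); Rc=W[:3,:3]; t=W[:3,3]
    return K,Rc,t
def ray(c,rc):
    K,Rc,t=c; d=Rc.T@np.linalg.inv(K)@np.array([rc[1],rc[0],1.]); return -Rc.T@t,d
def atz(c,rc,z):
    o,d=ray(c,rc); return o+d*(z-o[2])/d[2]
def proj(c,p):
    K,Rc,t=c; q=K@(Rc@np.asarray(p,float)+t); return q[[1,0]]/q[2]
def save(n,im): cv2.imwrite("pics/"+n+".png",im[...,::-1])
E
python3 - <<'E'
from h import *
print(robot.get_obs())
ims=[]
for n in ["scene","top"]:
    im=robot.grab_frame(n); save(n,im); c=cam(n); print(n,robot.camera_model(n))
    for k in ["bush0_mid","hexnut","dowel","paddle_top","tray_floor","pivot","mark","pointer","mat"]:
        for d in robot.recognise(n,k): print(n,k,np.round(d["centre"]),round(d["confidence"],2),np.round(atz(c,d["centre"],{"b":.018,"h":.011,"d":.02}.get(k[0],.137)),3))
E
```

```text
{'clock': 0.0, 'q': array([ 1.10750415,  0.59213664,  0.04828335,  1.6098518 , -0.03329116,
        0.9427318 , -0.03366547]), 'joint_velocities': array([ 1.58877445e-04, -1.49489508e-04, -4.49859328e-04, -5.24218457e-04,
        9.21829593e-05, -1.16245177e-03, -2.51872197e-04]), 'tau': array([ 5.76215666e-05, -5.48686409e+01,  1.54621739e+00, -1.98125535e+01,
        9.28051217e-03,  8.65685666e-03,  4.32298677e-06]), 'position': array([ 0.26173479, -0.67519082,  0.23011688]), 'tool_rot': array([-3.08578876e+00, -5.77354804e-01,  8.68279214e-04]), 'wrist_force': array([-0.35908346, -0.80099417,  0.18756592]), 'moment': array([-0.00234573, -0.03540577,  0.00665613]), 'grip_force': 0.0, 'finger_gap': 0.08569648291598105}
scene {'vertical_fov': 53.86266904313037, 'cx': 253.90401124896877, 'cy': 186.33910339534344, 'rvec': array([ 1.70734136,  1.59570118, -0.79379788]), 'tvec': array([-0.08691642, -0.26026763,  1.59885367])}
scene bush0_mid [216. 168.] 0.57 [ 0.591 -0.208  0.018]
scene dowel [194. 135.] 0.5 [ 0.485 -0.321  0.02 ]
scene paddle_top [182. 286.] 0.91 [0.607 0.132 0.137]
sc
[... 208 characters left out ...]
scene mat [206. 153.] 0.82 [ 0.692 -0.218  0.137]
scene mat [213. 165.] 0.62 [ 0.721 -0.185  0.137]
top {'vertical_fov': 45.26822993681934, 'cx': 260.509124694254, 'cy': 188.11920728572647, 'rvec': array([ 2.09586501, -2.15013559,  0.22705095]), 'tvec': array([0.06331243, 0.57467477, 1.40661989])}
top bush0_mid [183. 339.] 0.61 [ 0.594 -0.211  0.018]
top bush0_mid [201. 309.] 0.61 [ 0.537 -0.108  0.018]
top hexnut [237. 370.] 0.54 [ 0.415 -0.299  0.011]
top dowel [214. 373.] 0.46 [ 0.488 -0.314  0.02 ]
top tray_floor [184. 234.] 0.77 [0.573 0.13  0.137]
top pivot [185. 236.] 0.95 [0.57  0.123 0.137]
top mark [137. 236.] 0.17 [0.72  0.12  0.137]
top mat [215. 356.] 0.67 [ 0.47  -0.231  0.137]
```

```bash
python3 -c "
import cv2
a=cv2.imread('pics/top.png')[100:290,160:420];cv2.imwrite('pics/top2.png',cv2.resize(a,None,fx=3,fy=3,interpolation=2))
a=cv2.imread('pics/scene.png')[110:280,80:380];cv2.imwrite('pics/scene2.png',cv2.resize(a,None,fx=2.6,fy=2.6,interpolation=2))"
```

```text
(no output)
```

View pics/top2.png

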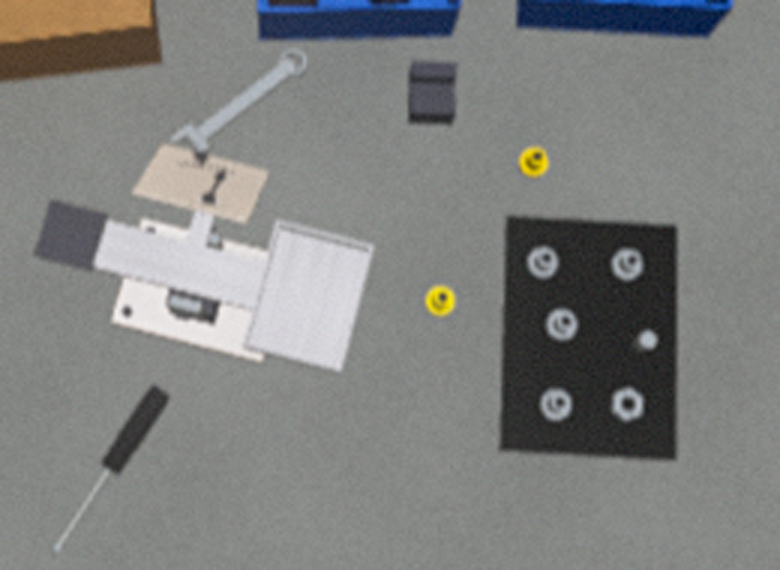

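View pics/scene2.png

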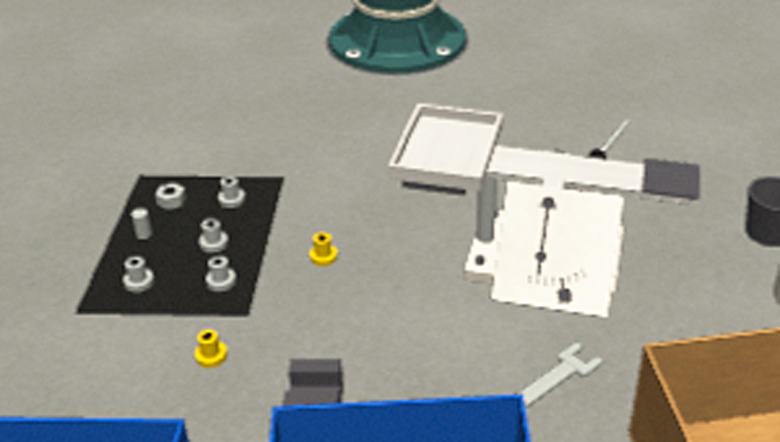

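Top crop (full-image pixels row, col): grey flanged bushes on the mat at about A(187,341), B(188,369), C(208,347), D(235,345). They could be confused with the yellow look-alikes at (154,338) and (200,307), the nut at (235,369) and the dowel at (213,376). I choose A, C and D, and leave B near the dowel. The tray is on the right of the rocker, the paddle on the left, and the gauge is behind it.

Run:
```python
from h import *
im=cv2.imread("pics/top.png"); c=cam("top")
f=lambda x,y,z: atz(c,(100+(y-1)/3,160+(x-1)/3),z)
for n,(x,y) in dict(A=(543,262),B=(627,264),C=(561,324),D=(556,404)).items(): print(n,np.round(f(x,y,.018),3))
print("dowel",f(648,342,.02),"nut",f(628,404,.015))
tr=np.array([f(*p,.151) for p in [(277,222),(373,243),(340,370),(246,348)]])
pd=np.array([f(*p,.139) for p in [(52,200),(108,213),(93,270),(35,255)]])
print(np.round(tr,3),tr.mean(0),[np.linalg.norm(tr[i]-tr[i-1]) for i in range(4)])
print(pd.mean(0),[np.linalg.norm(pd[i]-pd[i-1]) for i in range(4)])
v=pd.mean(0)-tr.mean(0);print(np.linalg.norm(v[:2]),np.arctan2(-v[0],v[1]))
o=robot.get_obs();print(R.from_rotvec(o["tool_rot"]).as_matrix().round(3))
print(robot.camera_model("wrist"))
save("w0",cv2.resize(robot.grab_frame("wrist"),None,fx=1.5,fy=1.5))
```

```text
A [ 0.581 -0.214  0.018]
B [ 0.577 -0.306  0.018]
C [ 0.512 -0.23   0.018]
D [ 0.426 -0.219  0.018]
dowel [ 0.4902278  -0.32210363  0.02      ] nut [ 0.42452098 -0.29683556  0.015     ]
[[ 0.602  0.074  0.151]
 [ 0.578 -0.02   0.151]
 [ 0.452  0.016  0.151]
 [ 0.476  0.108  0.151]] [0.52707291 0.04453485 0.151     ] [np.float64(0.1300399005621882), np.float64(0.09779982668564464), np.float64(0.13122934021337979), np.float64(0.09431294667067978)]
[0.59686243 0.27996433 0.139     ] [np.float64(0.05851919647756061), np.float64(0.058178329722524603), np.float64(0.05992175569450381), np.float64(0.060182478665442185)]
0.24555573403554307 -0.28818286226633055
[[ 0.932  0.361  0.   ]
 [ 0.361 -0.932 -0.   ]
 [-0.     0.    -1.   ]]
{'vertical_fov': 67.24134558996438, 'cx': 250.56709149063246, 'cy': 193.72599801937392, 'T_tool_cam': array([[-2.61014298e-04, -9.64522183e-01, -2.64001688e-01,
         6.69043689e-02],
       [ 9.99999958e-01, -2.18670621e-04, -1.89777661e-04,
         2.26173885e-04],
       [ 1.25315351e-04, -2.64001726e-01,  9.64522199e-01,
        -1.42422160e-01],
       [ 0.00000000e+00,  0.00000000e+00,  0.00000000e+00,
         1.00000000e+00]])}
```

View pics/w0.png

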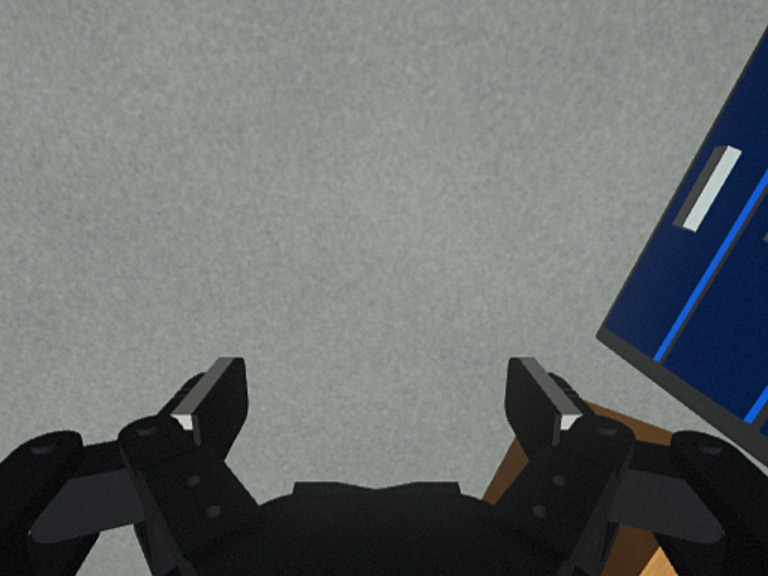

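>>> step_arm([
  {"offset": [0.034,-0.03,0],"gripper": 0.06},
  {"offset": [0.034,-0.03,0],"gripper": 0.06},
  {"offset": [0.034,-0.03,0],"gripper": 0.06},
  {"offset": [0.034,-0.03,0],"gripper": 0.06},
  {"offset": [0.034,-0.03,0],"gripper": 0.06},
  {"offset": [0.034,-0.03,0],"gripper": 0.06},
  {"offset": [0.034,-0.03,0],"gripper": 0.06},
  {"offset": [0.034,-0.03,0],"gripper": 0.06},
  {"offset": [0.034,-0.03,0],"gripper": 0.06},
  {"offset": [0.034,-0.03,0],"gripper": 0.06},
  {"offset": [0.033,-0.032,0],"gripper": 0.06},
  {"rotation": [0,0,0.131],"gripper": 0.06},
])

```text
$.rows[0]: bad value
```

>>> step_arm([
  {"rotation": [0,0,0.131],"gripper": 0.06},
  {"rotation": [0,0,0.131],"gripper": 0.06},
  {"rotation": [0,0,0.131],"gripper": 0.06},
  {"rotation": [0,0,0.133],"gripper": 0.06},
  {"offset": [0,0,0],"gripper": 0.06},
  {"offset": [0,0,0],"gripper": 0.06},
])

```text
$.rows[0]: bad value
```

```bash
cat > look.py <<'E'
from h import *
import sys
o=robot.get_obs();print(o["clock"],o["position"].round(4),np.round(o["joint_velocities"],3).max(),o["q"].round(2),o["finger_gap"])
M=R.from_rotvec(o["tool_rot"]).as_matrix();print(M.round(3))
c=cam("wrist"); im=robot.grab_frame("wrist")
for k in ["bush0_mid"]:
    for d in robot.masks_of("wrist",k):
        ys,xs=np.nonzero(d["mask"]); print(k,np.round(d["centre"]),round(d["confidence"],2),len(ys),np.round(atz(c,d["centre"],.018),4))
save(sys.argv[1],cv2.resize(im,None,fx=1.5,fy=1.5))
E
python3 look.py w1
```

```text
1.05 [ 0.2621 -0.676   0.2313] 0.001 [ 1.11  0.59  0.05  1.61 -0.03  0.94 -0.03] 0.08523997192494254
[[ 0.932  0.361  0.   ]
 [ 0.361 -0.932 -0.   ]
 [-0.     0.    -1.   ]]
```

View pics/w1.png

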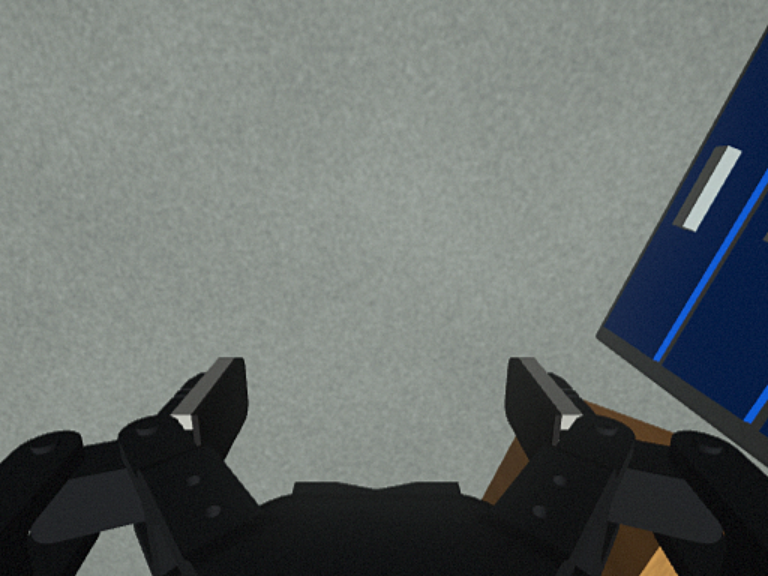

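The move was refused because each row needs all three fields, so the picture still shows the start pose with no bushes in view. I'll send it again with full rows.

>>> step_arm([
  {"offset": [0.034,-0.03,0],"rotation": [0,0,0],"gripper": 0.06},
  {"offset": [0.034,-0.03,0],"rotation": [0,0,0],"gripper": 0.06},
  {"offset": [0.034,-0.03,0],"rotation": [0,0,0],"gripper": 0.06},
  {"offset": [0.034,-0.03,0],"rotation": [0,0,0],"gripper": 0.06},
  {"offset": [0.034,-0.03,0],"rotation": [0,0,0],"gripper": 0.06},
  {"offset": [0.034,-0.03,0],"rotation": [0,0,0],"gripper": 0.06},
  {"offset": [0.034,-0.03,0],"rotation": [0,0,0],"gripper": 0.06},
  {"offset": [0.034,-0.03,0],"rotation": [0,0,0],"gripper": 0.06},
  {"offset": [0.034,-0.03,0],"rotation": [0,0,0],"gripper": 0.06},
  {"offset": [0.034,-0.03,0],"rotation": [0,0,0],"gripper": 0.06},
  {"offset": [0.033,-0.032,0],"rotation": [0,0,0],"gripper": 0.06},
  {"offset": [0,0,0],"rotation": [0,0,0.131],"gripper": 0.06},
])

```text
clock: 2.35
position: [0.4938, -0.2238, 0.2316]
tool_rot: [-3.114, -0.387, -0.005]
wrist_force: [1.1, -1.0, -0.1]
finger_gap: 0.0601
grip_force: 0.0
```

>>> step_arm([
  {"offset": [0,0,0],"rotation": [0,0,0.131],"gripper": 0.06},
  {"offset": [0,0,0],"rotation": [0,0,0.131],"gripper": 0.06},
  {"offset": [0,0,0],"rotation": [0,0,0.131],"gripper": 0.06},
  {"offset": [0,0,0],"rotation": [0,0,0.133],"gripper": 0.06},
  {"offset": [0,0,0],"rotation": [0,0,0],"gripper": 0.06},
  {"offset": [0,0,0],"rotation": [0,0,0],"gripper": 0.06},
])

```text
clock: 2.95
position: [0.49, -0.2316, 0.2314]
tool_rot: [3.11, -0.445, 0.0]
wrist_force: [-0.3, 0.2, -0.1]
finger_gap: 0.0602
grip_force: 0.0
```

```bash
python3 look.py w2
```

```text
2.95 [ 0.49   -0.2316  0.2314] 0.009 [ 0.24  0.36  0.15  2.03 -0.08  0.75 -1.42] 0.0601504543709227
[[ 0.96 -0.28  0.  ]
 [-0.28 -0.96 -0.  ]
 [ 0.    0.   -1.  ]]
bush0_mid [101. 214.] 0.89 584 [ 0.5808 -0.214   0.018 ]
bush0_mid [158. 137.] 0.86 553 [ 0.5439 -0.1017  0.018 ]
bush0_mid [  6. 186.] 0.61 289 [ 0.6833 -0.2151  0.018 ]
```

View pics/w2.png

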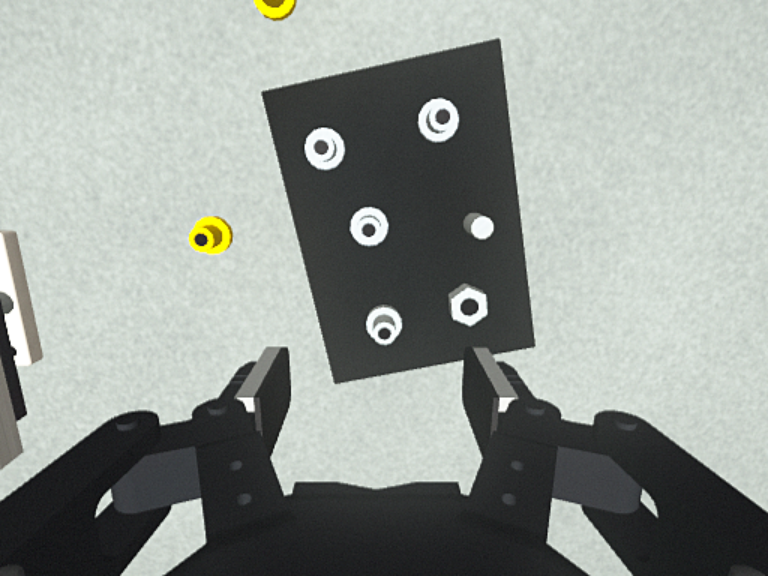

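The wrist view (1.5x) shows grey bushes A(324,149), C(369,227), D(384,325) and B(438,120). The dowel (481,226), nut (468,306) and yellow bushes (210,236), (275,5) are clearly distinct.

```bash
cat > plan.py <<'E'
from h import *
def deltas(P,frm):
    M=R.from_rotvec(robot.get_obs()["tool_rot"]).as_matrix(); return M.T@(np.array(P)-np.array(frm))
E
python3 - <<'E'
from plan import *
c=cam("wrist"); im=cv2.cvtColor(robot.grab_frame("wrist"),cv2.COLOR_RGB2GRAY)
for n,(x,y),(hx,hy) in [("A",(324,149),(321,147)),("C",(369,227),(368,230)),("D",(384,324),(384,333))]:
    # refine: bright blob centroid (compare to projected model)
    r0,c0=int(y/1.5),int(x/1.5); w=im[r0-18:r0+19,c0-18:c0+19]
    print(n,atz(c,(y/1.5,x/1.5),.010).round(4),atz(c,(hy/1.5,hx/1.5),.033).round(4))
    p=atz(c,(hy/1.5,hx/1.5),.033); p[2]=robot.get_obs()["position"][2]
    print(deltas(p,robot.get_obs()["position"]).round(4))
E
```

```text
A [ 0.5829 -0.2157  0.01  ] [ 0.583  -0.2162  0.033 ]
[ 0.0851 -0.0411  0.    ]
C [ 0.5132 -0.2325  0.01  ] [ 0.5138 -0.2322  0.033 ]
[ 0.0231 -0.0062  0.    ]
D [ 0.427  -0.2207  0.01  ] [ 0.4274 -0.2204  0.033 ]
[-0.0631  0.0068 -0.    ]
```

>>> step_arm([
  {"offset": [0.023,-0.006,0.04],"rotation": [0,0,0],"gripper": 0.06},
  {"offset": [0,0,0.05],"rotation": [0,0,0],"gripper": 0.05},
  {"offset": [0,0,0.05],"rotation": [0,0,0],"gripper": 0.05},
  {"offset": [0,0,0.047],"rotation": [0,0,0],"gripper": 0.05},
  {"offset": [0,0,0.03],"rotation": [0,0,0],"gripper": 0.05},
  {"offset": [0,0,0],"rotation": [0,0,0],"gripper": 0.05},
  {"offset": [0,0,0],"rotation": [0,0,0],"gripper": 0.05},
], squeeze=40)

```text
clock: 3.8
position: [0.5137, -0.2326, 0.0144]
tool_rot: [-3.109, 0.449, 0.001]
wrist_force: [0.4, 0.5, 0.5]
finger_gap: 0.0503
grip_force: 0.0
```

>>> step_arm([
  {"offset": [0,0,0],"rotation": [0,0,0],"gripper": 0.01},
  {"offset": [0,0,0],"rotation": [0,0,0],"gripper": 0.01},
  {"offset": [0,0,0],"rotation": [0,0,0],"gripper": 0.01},
  {"offset": [0,0,0],"rotation": [0,0,0],"gripper": 0.01},
  {"offset": [0,0,0],"rotation": [0,0,0],"gripper": 0.01},
])

```text
clock: 4.3
position: [0.515, -0.233, 0.0165]
tool_rot: [3.108, -0.449, 0.006]
wrist_force: [-0.3, -0.1, 6.4]
finger_gap: 0.0182
grip_force: 38.9
```

>>> step_arm([
  {"offset": [0,0,-0.04],"rotation": [0,0,0],"gripper": 0.01},
  {"offset": [0,0,-0.045],"rotation": [0,0,0],"gripper": 0.01},
  {"offset": [0,0,-0.045],"rotation": [0,0,0],"gripper": 0.01},
  {"offset": [0,0,-0.045],"rotation": [0,0,0],"gripper": 0.01},
  {"offset": [0,0,-0.045],"rotation": [0,0,0],"gripper": 0.01},
  {"offset": [-0.011,-0.045,0],"rotation": [0,0,0],"gripper": 0.01},
  {"offset": [-0.011,-0.045,0],"rotation": [0,0,0],"gripper": 0.01},
  {"offset": [-0.011,-0.045,0],"rotation": [0,0,0],"gripper": 0.01},
  {"offset": [-0.011,-0.045,0],"rotation": [0,0,0],"gripper": 0.01},
  {"offset": [-0.011,-0.045,0],"rotation": [0,0,0],"gripper": 0.01},
  {"offset": [-0.01,-0.045,0],"rotation": [0,0,0],"gripper": 0.01},
  {"offset": [0,0,0],"rotation": [0,0,0],"gripper": 0.01},
])

```text
clock: 5.5
position: [0.528, 0.0539, 0.2356]
tool_rot: [-3.107, 0.429, -0.003]
wrist_force: [0.7, -0.0, -0.6]
finger_gap: 0.0183
grip_force: 39.3
```

```bash
sed -i 's/print(k,np/print(k,(ys.min(),ys.max(),xs.min(),xs.max()),np/' look.py; python3 look.py w3; python3 -c "
from h import *
c=cam('wrist')
for a in(-.061,.061):
  for b in(-.046,.046): print(proj(c,[.527+.959*a+.284*b,.0445-.284*a+.959*b,.151])*1.5)
"
```

```text
5.5 [0.528  0.0539 0.2356] 0.091 [-0.26  0.34  0.09  2.05 -0.05  0.75 -1.98] 0.018291453705278356
[[ 0.963 -0.271  0.003]
 [-0.271 -0.963  0.005]
 [ 0.001 -0.006 -1.   ]]
bush0_mid (np.int64(110), np.int64(135), np.int64(355), np.int64(384)) [122. 369.] 0.88 590 [ 0.5455 -0.098   0.018 ]
bush0_mid (np.int64(48), np.int64(77), np.int64(443), np.int64(484)) [ 61. 460.] 0.62 917 [ 0.5853 -0.2103  0.018 ]
[400.2369249  458.01172175]
[399.54668824 300.06096205]
[184.70261389 471.04227011]
[183.87467677 290.08040016]
```

View pics/w3.png

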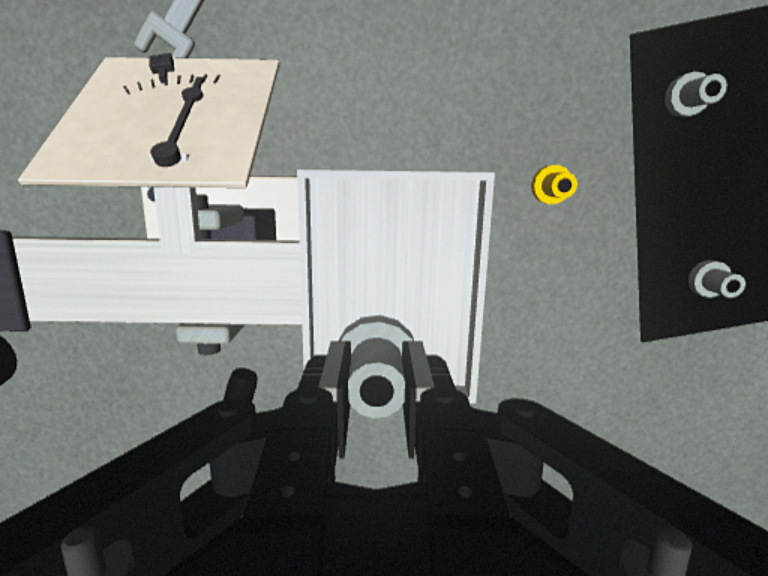

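The bush is held upright between the pads at (376,370). The tray's inner walls sit at columns ~308 and ~482 at the far wall (row 172), the yellow bush is at (555,185), and A and D remain on the mat. The arm was still settling, so I'll let it settle and measure again.

>>> step_arm([
  {"offset": [0,0,0],"rotation": [0,0,0],"gripper": 0.01},
  {"offset": [0,0,0],"rotation": [0,0,0],"gripper": 0.01},
  {"offset": [0,0,0],"rotation": [0,0,0],"gripper": 0.01},
])

```text
clock: 5.9
position: [0.5276, 0.0432, 0.2344]
tool_rot: [3.108, -0.454, 0.0]
wrist_force: [-0.5, -0.5, -0.6]
finger_gap: 0.0182
grip_force: 39.3
```

```bash
python3 look.py w4
python3 - <<'E'
from h import *
c=cam('wrist')
im=cv2.imread('pics/w4.png')
for a in(-.061,.061):
  for b in(-.046,.046):
    p=proj(c,[.527+.959*a+.284*b,.0445-.284*a+.959*b,.151])*1.5; print(p.round())
    cv2.circle(im,(int(p[1]),int(p[0])),3,(0,0,255),-1)
cv2.imwrite('pics/w4b.png',im)
E
```

```text
5.9 [0.5276 0.0432 0.2344] 0.004 [-0.25  0.34  0.1   2.05 -0.05  0.75 -1.98] 0.018163393298704037
[[ 0.958 -0.286  0.   ]
 [-0.286 -0.958 -0.   ]
 [ 0.     0.    -1.   ]]
bush0_mid (np.int64(110), np.int64(135), np.int64(345), np.int64(373)) [120. 358.] 0.94 587 [ 0.5486 -0.0979  0.018 ]
bush0_mid (np.int64(46), np.int64(75), np.int64(432), np.int64(471)) [ 63. 446.] 0.86 875 [ 0.5827 -0.2078  0.018 ]
[402. 454.]
[402. 296.]
[186. 465.]
[186. 284.]
```

View pics/w4b.png

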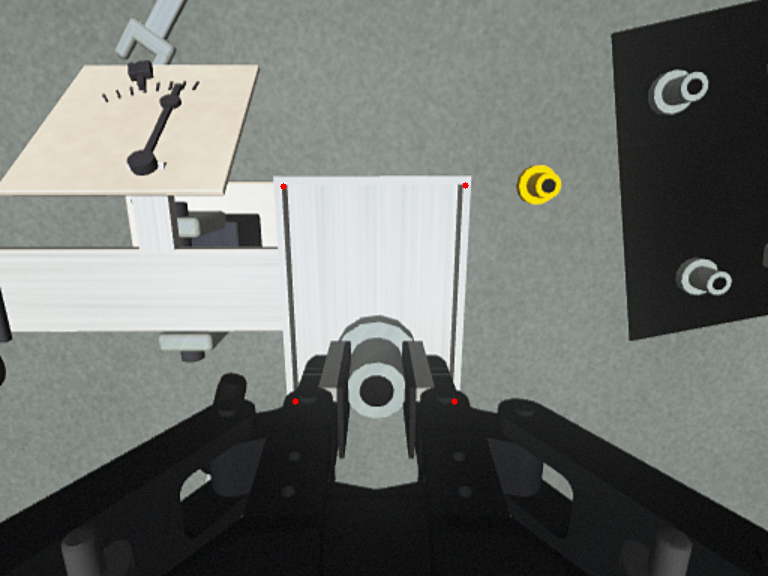

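The projected tray corners (red) coincide with the real inner corners, so the tray pose is confirmed. Now I'll lower and release.

>>> step_arm([
  {"offset": [0,0,0.04],"rotation": [0,0,0],"gripper": 0.01},
  {"offset": [0,0,0.03],"rotation": [0,0,0],"gripper": 0.01},
  {"offset": [0,0,0.01],"rotation": [0,0,0],"gripper": 0.01},
  {"offset": [0,0,0.004],"rotation": [0,0,0],"gripper": 0.01},
  {"offset": [0,0,0],"rotation": [0,0,0],"gripper": 0.01},
  {"offset": [0,0,0],"rotation": [0,0,0],"gripper": 0.01},
  {"offset": [0,0,0],"rotation": [0,0,0],"gripper": 0.035},
  {"offset": [0,0,0],"rotation": [0,0,0],"gripper": 0.035},
  {"offset": [0,0,0],"rotation": [0,0,0],"gripper": 0.035},
])

```text
clock: 6.9
position: [0.5281, 0.045, 0.1506]
tool_rot: [-3.109, 0.449, -0.001]
wrist_force: [-0.7, 0.6, 0.2]
finger_gap: 0.0348
grip_force: 0.0
```

>>> step_arm([
  {"offset": [0,0,-0.03],"rotation": [0,0,0],"gripper": 0.035},
  {"offset": [0,0,-0.05],"rotation": [0,0,0],"gripper": 0.05},
  {"offset": [0.022,0.039,0],"rotation": [0,0,0],"gripper": 0.05},
  {"offset": [0.021,0.039,0],"rotation": [0,0,0],"gripper": 0.05},
  {"offset": [0.021,0.039,0],"rotation": [0,0,0],"gripper": 0.05},
  {"offset": [0.021,0.039,0],"rotation": [0,0,0],"gripper": 0.05},
  {"offset": [0.021,0.039,0],"rotation": [0,0,0],"gripper": 0.05},
  {"offset": [0.021,0.0375,0],"rotation": [0,0,0],"gripper": 0.05},
  {"offset": [0,0,0.03],"rotation": [0,0,0],"gripper": 0.05},
  {"offset": [0,0,0.03],"rotation": [0,0,0],"gripper": 0.05},
  {"offset": [0,0,0],"rotation": [0,0,0],"gripper": 0.05},
  {"offset": [0,0,0],"rotation": [0,0,0],"gripper": 0.05},
])

```text
clock: 8.1
position: [0.5835, -0.2137, 0.1702]
tool_rot: [-3.109, 0.449, 0.002]
wrist_force: [0.2, 0.4, -0.2]
finger_gap: 0.0503
grip_force: 0.0
```

Run:
```python
from plan import *
o=robot.get_obs();print(o["clock"],o["position"])
print(deltas([.583,-.216,.0155],o["position"]).round(4))
c=cam("top"); robot.grab_frame("top")
for d in robot.recognise("top","bush0_mid"): print(np.round(d["centre"]),round(d["confidence"],2),atz(c,d["centre"],.018).round(3),atz(c,d["centre"],.152).round(3))
```

```text
8.1 [ 0.58346287 -0.21368527  0.17019385]
[0.0004 0.0024 0.1547]
[201. 307.] 0.66 [ 0.538 -0.103  0.018] [ 0.515 -0.087  0.152]
```

>>> step_arm([
  {"offset": [0,0.002,0.045],"rotation": [0,0,0],"gripper": 0.05},
  {"offset": [0,0,0.045],"rotation": [0,0,0],"gripper": 0.05},
  {"offset": [0,0,0.04],"rotation": [0,0,0],"gripper": 0.05},
  {"offset": [0,0,0.025],"rotation": [0,0,0],"gripper": 0.05},
  {"offset": [0,0,0],"rotation": [0,0,0],"gripper": 0.05},
  {"offset": [0,0,0],"rotation": [0,0,0],"gripper": 0.05},
  {"offset": [0,0,0],"rotation": [0,0,0],"gripper": 0.01},
  {"offset": [0,0,0],"rotation": [0,0,0],"gripper": 0.01},
  {"offset": [0,0,0],"rotation": [0,0,0],"gripper": 0.01},
  {"offset": [0,0,0],"rotation": [0,0,0],"gripper": 0.01},
])

```text
clock: 9.2
position: [0.5847, -0.2164, 0.0176]
tool_rot: [3.109, -0.449, 0.006]
wrist_force: [-0.6, -0.2, 6.2]
finger_gap: 0.0177
grip_force: 38.9
```

>>> step_arm([
  {"offset": [0,0,-0.04],"rotation": [0,0,0],"gripper": 0.01},
  {"offset": [0,0,-0.045],"rotation": [0,0,0],"gripper": 0.01},
  {"offset": [0,0,-0.045],"rotation": [0,0,0],"gripper": 0.01},
  {"offset": [0,0,-0.045],"rotation": [0,0,0],"gripper": 0.01},
  {"offset": [0,0,-0.045],"rotation": [0,0,0],"gripper": 0.01},
  {"offset": [-0.015,-0.039,0],"rotation": [0,0,0],"gripper": 0.01},
  {"offset": [-0.015,-0.039,0],"rotation": [0,0,0],"gripper": 0.01},
  {"offset": [-0.015,-0.039,0],"rotation": [0,0,0],"gripper": 0.01},
  {"offset": [-0.015,-0.039,0],"rotation": [0,0,0],"gripper": 0.01},
  {"offset": [-0.015,-0.039,0],"rotation": [0,0,0],"gripper": 0.01},
  {"offset": [-0.0155,-0.039,0],"rotation": [0,0,0],"gripper": 0.01},
  {"offset": [0,0,0],"rotation": [0,0,0],"gripper": 0.01},
])

```text
clock: 10.4
position: [0.5618, 0.0427, 0.2363]
tool_rot: [-3.107, 0.431, -0.0]
wrist_force: [0.2, -0.0, -0.6]
finger_gap: 0.0181
grip_force: 39.3
```

>>> step_arm([
  {"offset": [0,0,0],"rotation": [0,0,0],"gripper": 0.01},
  {"offset": [0,0,0],"rotation": [0,0,0],"gripper": 0.01},
  {"offset": [0,0,0],"rotation": [0,0,0],"gripper": 0.01},
])

```text
clock: 10.7
position: [0.5627, 0.0321, 0.2357]
tool_rot: [3.108, -0.454, 0.001]
wrist_force: [1.1, 0.3, -0.7]
finger_gap: 0.0184
grip_force: 39.3
```

Run:
```python
from plan import *
o=robot.get_obs();print(o["clock"],o["position"],o["finger_gap"])
print(deltas([.563,.034,.1515],o["position"]).round(4))
c=cam("wrist"); im=robot.grab_frame("wrist"); save("w5",im[60:384,120:400].repeat(2,0).repeat(2,1))
```

```text
10.7 [0.56265904 0.03214509 0.23567567] 0.018383999260539036
[-0.0003 -0.0019  0.0842]
```

View pics/w5.png

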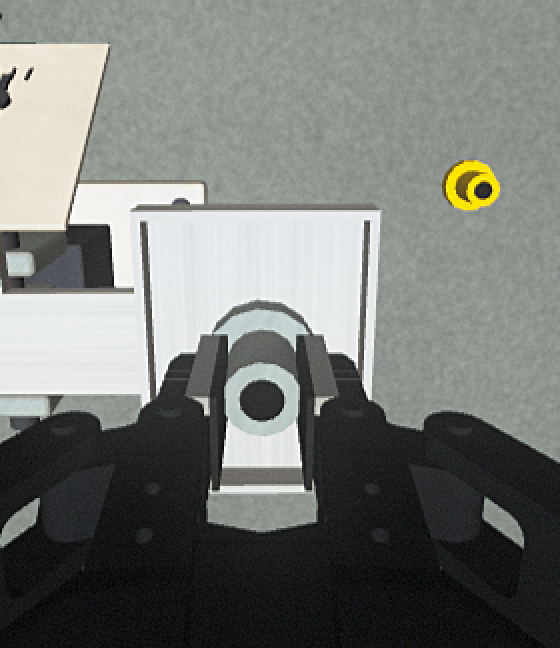

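The second bush is held over the tray with its walls symmetric around it. Bush C should be behind the held one, so I'll project its expected position and check with the scene camera.

Run:
```python
from h import *
c=cam("wrist"); 
for z in (.137,.145,.167): p=proj(c,[.528,.0445,z]); print((p-[60,120])*2)
im=robot.grab_frame("scene"); save("s3",cv2.resize(im[110:280,80:380],None,fx=2.6,fy=2.6,interpolation=2))
s=cam("scene");print((proj(s,[.528,.0445,.152])-[110,80])*2.6)
for d in robot.recognise("scene","bush0_mid"): print(np.round(d["centre"]),round(d["confidence"],2),atz(s,d["centre"],.018).round(3),atz(s,d["centre"],.152).round(3))
```

```text
[348.4976362  256.89619883]
[355.81029288 256.77553241]
[378.44116893 256.40209946]
[136.19758994 448.52402891]
[144. 248.] 0.53 [0.193 0.05  0.018] [0.422 0.037 0.152]
[181. 288.] 0.37 [0.44  0.17  0.018] [0.624 0.135 0.152]
```

View pics/s3.png

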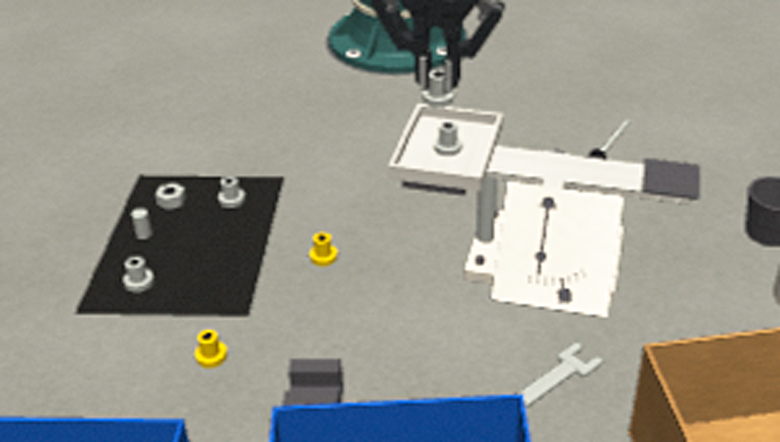

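The scene view shows C standing in the tray centre at (448,137). D (230,191) and B (137,272) are still on the mat and nothing else has been disturbed. Lowering A.

>>> step_arm([
  {"offset": [0,-0.001,0.04],"rotation": [0,0,0],"gripper": 0.01},
  {"offset": [0,0,0.03],"rotation": [0,0,0],"gripper": 0.01},
  {"offset": [0,0,0.01],"rotation": [0,0,0],"gripper": 0.01},
  {"offset": [0,0,0.004],"rotation": [0,0,0],"gripper": 0.01},
  {"offset": [0,0,0],"rotation": [0,0,0],"gripper": 0.01},
  {"offset": [0,0,0],"rotation": [0,0,0],"gripper": 0.01},
  {"offset": [0,0,0],"rotation": [0,0,0],"gripper": 0.035},
  {"offset": [0,0,0],"rotation": [0,0,0],"gripper": 0.035},
  {"offset": [0,0,0],"rotation": [0,0,0],"gripper": 0.035},
])

```text
clock: 11.75
position: [0.5632, 0.0352, 0.1516]
tool_rot: [-3.109, 0.45, -0.001]
wrist_force: [-0.5, -0.4, -0.3]
finger_gap: 0.0351
grip_force: 0.0
```

>>> step_arm([
  {"offset": [0,0,-0.03],"rotation": [0,0,0],"gripper": 0.035},
  {"offset": [0,0,-0.05],"rotation": [0,0,0],"gripper": 0.05},
  {"offset": [-0.008,0.041,0],"rotation": [0,0,0],"gripper": 0.05},
  {"offset": [-0.008,0.041,0],"rotation": [0,0,0],"gripper": 0.05},
  {"offset": [-0.008,0.041,0],"rotation": [0,0,0],"gripper": 0.05},
  {"offset": [-0.008,0.041,0],"rotation": [0,0,0],"gripper": 0.05},
  {"offset": [-0.008,0.041,0],"rotation": [0,0,0],"gripper": 0.05},
  {"offset": [-0.008,0.04,0],"rotation": [0,0,0],"gripper": 0.05},
  {"offset": [-0.009,0.037,0],"rotation": [0,0,0],"gripper": 0.05},
  {"offset": [0,0,0.03],"rotation": [0,0,0],"gripper": 0.05},
  {"offset": [0,0,0.03],"rotation": [0,0,0],"gripper": 0.05},
  {"offset": [0,0,0],"rotation": [0,0,0],"gripper": 0.05},
])

```text
clock: 12.95
position: [0.4257, -0.2184, 0.1688]
tool_rot: [-3.108, 0.451, 0.011]
wrist_force: [-0.5, 0.9, 0.5]
finger_gap: 0.0502
grip_force: 0.0
```

>>> step_arm([
  {"offset": [0,0,0],"rotation": [0,0,0],"gripper": 0.05},
  {"offset": [0,0,0],"rotation": [0,0,0],"gripper": 0.05},
  {"offset": [0,0,0],"rotation": [0,0,0],"gripper": 0.05},
])

```text
clock: 13.25
position: [0.4295, -0.2194, 0.1726]
tool_rot: [3.109, -0.448, 0.004]
wrist_force: [-0.1, -0.7, 0.2]
finger_gap: 0.0499
grip_force: 0.0
```

Run:
```python
from plan import *
o=robot.get_obs();print(o["clock"],o["position"],o["q"].round(2))
print(deltas([.4275,-.2205,.0155],o["position"]).round(4))
c=cam("wrist"); robot.grab_frame("wrist")
for d in robot.recognise("wrist","bush0_mid"): print(np.round(d["centre"]),round(d["confidence"],2),atz(c,d["centre"],.018).round(4))
```

```text
13.25 [ 0.42948874 -0.21936668  0.17260459] [ 0.25  0.38  0.16  2.2  -0.12  0.56 -1.36]
[-0.002   0.0016  0.1571]
[108. 106.] 0.67 [ 0.541  -0.1039  0.018 ]
```

>>> step_arm([
  {"offset": [-0.0015,0.001,0.045],"rotation": [0,0,0],"gripper": 0.05},
  {"offset": [0,0,0.045],"rotation": [0,0,0],"gripper": 0.05},
  {"offset": [0,0,0.04],"rotation": [0,0,0],"gripper": 0.05},
  {"offset": [0,0,0.027],"rotation": [0,0,0],"gripper": 0.05},
  {"offset": [0,0,0],"rotation": [0,0,0],"gripper": 0.05},
  {"offset": [0,0,0],"rotation": [0,0,0],"gripper": 0.05},
  {"offset": [0,0,0],"rotation": [0,0,0],"gripper": 0.01},
  {"offset": [0,0,0],"rotation": [0,0,0],"gripper": 0.01},
  {"offset": [0,0,0],"rotation": [0,0,0],"gripper": 0.01},
  {"offset": [0,0,0],"rotation": [0,0,0],"gripper": 0.01},
])

```text
clock: 14.35
position: [0.4277, -0.2202, 0.0161]
tool_rot: [3.108, -0.449, 0.005]
wrist_force: [-0.5, -0.4, 5.8]
finger_gap: 0.0184
grip_force: 38.8
```

>>> step_arm([
  {"offset": [0,0,-0.04],"rotation": [0,0,0],"gripper": 0.01},
  {"offset": [0,0,-0.045],"rotation": [0,0,0],"gripper": 0.01},
  {"offset": [0,0,-0.045],"rotation": [0,0,0],"gripper": 0.01},
  {"offset": [0,0,-0.045],"rotation": [0,0,0],"gripper": 0.01},
  {"offset": [0,0,-0.045],"rotation": [0,0,0],"gripper": 0.01},
  {"offset": [-0.003,-0.047,0],"rotation": [0,0,0],"gripper": 0.01},
  {"offset": [-0.003,-0.047,0],"rotation": [0,0,0],"gripper": 0.01},
  {"offset": [-0.003,-0.047,0],"rotation": [0,0,0],"gripper": 0.01},
  {"offset": [-0.003,-0.047,0],"rotation": [0,0,0],"gripper": 0.01},
  {"offset": [-0.003,-0.047,0],"rotation": [0,0,0],"gripper": 0.01},
  {"offset": [-0.0035,-0.047,0],"rotation": [0,0,0],"gripper": 0.01},
  {"offset": [0,0,0],"rotation": [0,0,0],"gripper": 0.01},
])

```text
clock: 15.55
position: [0.4901, 0.0642, 0.2356]
tool_rot: [-3.107, 0.43, -0.005]
wrist_force: [0.3, -0.6, -0.6]
finger_gap: 0.018
grip_force: 39.4
```

>>> step_arm([
  {"offset": [0,0,0],"rotation": [0,0,0],"gripper": 0.01},
  {"offset": [0,0,0],"rotation": [0,0,0],"gripper": 0.01},
  {"offset": [0,0,0],"rotation": [0,0,0],"gripper": 0.01},
  {"offset": [0,0,0],"rotation": [0,0,0],"gripper": 0.01},
])

```text
clock: 15.95
position: [0.4884, 0.0544, 0.2344]
tool_rot: [3.108, -0.454, -0.0]
wrist_force: [1.0, 1.0, -1.2]
finger_gap: 0.0182
grip_force: 39.4
```

Run:
```python
from plan import *
o=robot.get_obs();print(o["clock"],o["position"],o["finger_gap"])
print(deltas([.4905,.055,.1515],o["position"]).round(4))
```

```text
15.95 [0.48841005 0.05435704 0.23443716] 0.018239771433938075
[ 0.0018 -0.0012  0.0829]
```

>>> step_arm([
  {"offset": [0.001,-0.0005,0.04],"rotation": [0,0,0],"gripper": 0.01},
  {"offset": [0,0,0.03],"rotation": [0,0,0],"gripper": 0.01},
  {"offset": [0,0,0.01],"rotation": [0,0,0],"gripper": 0.01},
  {"offset": [0,0,0.0035],"rotation": [0,0,0],"gripper": 0.01},
  {"offset": [0,0,0],"rotation": [0,0,0],"gripper": 0.01},
  {"offset": [0,0,0],"rotation": [0,0,0],"gripper": 0.01},
  {"offset": [0,0,0],"rotation": [0,0,0],"gripper": 0.035},
  {"offset": [0,0,0],"rotation": [0,0,0],"gripper": 0.035},
  {"offset": [0,0,0],"rotation": [0,0,0],"gripper": 0.035},
])

```text
clock: 16.85
position: [0.4903, 0.0563, 0.1513]
tool_rot: [-3.109, 0.449, -0.002]
wrist_force: [0.4, 0.4, 0.1]
finger_gap: 0.0351
grip_force: 0.0
```

>>> step_arm([
  {"offset": [0,0,-0.03],"rotation": [0,0,0],"gripper": 0.035},
  {"offset": [0,0,-0.05],"rotation": [0,0,0],"gripper": 0},
  {"offset": [0,0,0],"rotation": [0,0,0],"gripper": 0},
  {"offset": [0.006,-0.041,0],"rotation": [0,0,0],"gripper": 0},
  {"offset": [0.006,-0.041,0],"rotation": [0,0,0],"gripper": 0},
  {"offset": [0.006,-0.041,0],"rotation": [0,0,0],"gripper": 0},
  {"offset": [0.006,-0.041,0],"rotation": [0,0,0],"gripper": 0},
  {"offset": [0.006,-0.041,0],"rotation": [0,0,0],"gripper": 0},
  {"offset": [0.008,-0.041,0],"rotation": [0,0,0],"gripper": 0},
  {"offset": [0,0,0],"rotation": [0,0,0],"gripper": 0},
  {"offset": [0,0,0],"rotation": [0,0,0],"gripper": 0},
  {"offset": [0,0,0],"rotation": [0,0,0],"gripper": 0},
])

```text
clock: 18.05
position: [0.5954, 0.2795, 0.2302]
tool_rot: [3.107, -0.452, -0.002]
wrist_force: [-1.4, -0.5, -1.2]
finger_gap: -0.0002
grip_force: 0.0
```

>>> step_arm([
  {"offset": [0,0,0],"rotation": [0,0,0],"gripper": 0},
  {"offset": [0,0,0],"rotation": [0,0,0],"gripper": 0},
])

```text
clock: 18.25
position: [0.5958, 0.2797, 0.2309]
tool_rot: [3.108, -0.452, -0.0]
wrist_force: [0.2, 0.5, -0.6]
finger_gap: 0.0001
grip_force: 0.0
```

Run:
```python
from plan import *
o=robot.get_obs();print(o["clock"],o["position"],o["finger_gap"],R.from_rotvec(o["tool_rot"]).as_matrix().round(3))
print(deltas([.597,.280,.139],o["position"]).round(4))
im=robot.grab_frame("wrist"); cv2.imwrite("pics/w6raw.png",im[...,::-1])
s=robot.grab_frame("scene"); cv2.imwrite("pics/s6raw.png",s[...,::-1])
a=cv2.resize(im,None,fx=1.1,fy=1.1,interpolation=2); b=cv2.resize(s[120:240,220:360],(0,0),fx=1.4,fy=1.4,interpolation=2)
can=np.zeros((600,563,3),np.uint8); can[:a.shape[0],:a.shape[1]]=a[:600,:563]; can[422:590,:196]=b
t=robot.grab_frame("top"); t=cv2.resize(t[120:200,190:300],None,fx=2,fy=2,interpolation=2); can[424:584,220:440]=t
save("w6",can)
```

```text
18.25 [0.59578923 0.27969837 0.23090258] 6.12448003936477e-05 [[ 0.958 -0.285 -0.   ]
 [-0.285 -0.958 -0.001]
 [-0.     0.001 -1.   ]]
[ 0.0011 -0.0007  0.0919]
```

View pics/w6.png

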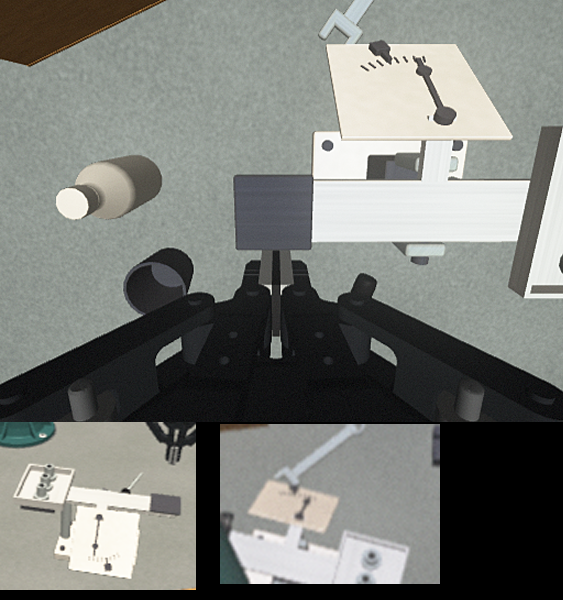

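The composite shows all three bushes standing in the tray, the shut fingers over the paddle, and the bottle and cup clear. In the wrist view (1.1x) the pointer runs from its axis (445,115) to its tip (418,58), with the mark nose near (388,58). That was my tenth picture, so from here I measure numerically.

```bash
cat > dial.py <<'E'
from h import *
def blobs(im,quad):
    g=cv2.cvtColor(im,cv2.COLOR_BGR2GRAY); m=np.zeros_like(g); cv2.fillPoly(m,[np.int32(quad)],255)
    b=((g<110)&(m>0)).astype(np.uint8); n,l,s,c=cv2.connectedComponentsWithStats(b,connectivity=8)
    return [(i,s[i,4],c[i].round(1),s[i,:4],l==i) for i in range(1,n) if s[i,4]>=12]
E
python3 - <<'E'
from dial import *
a=cv2.imread("pics/w6raw.png")
b=cv2.resize(cv2.imread("pics/w4.png"),(512,384),interpolation=cv2.INTER_AREA)
for im,q in [(a,np.array([(300,30),(415,30),(465,124),(312,124)])),(b,np.array([(57,35),(172,35),(148,127),(2,127)]))]:
    for i,n,c,s,m in blobs(im,q):
        print(i,n,c,s)
    g=cv2.cvtColor(im,cv2.COLOR_BGR2GRAY); x0=335 if im is a else 65
    print("cols from",x0)
    for r in range(34,70 if im is a else 76): print(r,"".join("#" if v<90 else "+" if v<130 else "." if v<165 else " " for v in g[r,x0:x0+62]))
E
```

```text
3 259 [346.1  45.4] [335  37  22  21]
6 599 [395.5  87.3] [375  51  40  63]
10 12 [338.   59.1] [335  57   7   5]
cols from 335
34 ..............................................................
35 ..............................................................
36 ......... .+..................................................
37 ...  .++++###++.........   ....... ......   ..................
38 .+++++#+#######+........................... ..................
39 +##+############+.............................................
40  ################                                             
41 .####+########+##+                                            
42 +#####+#######++##+                                           
43 ######+++######+++#+                                          
44 #########+#+++++###+                                          
45  +######++##########                                          
46   #################                                           
47    ##########++#+##                                           
48     ###########+###                          
[... 3609 characters left out ...]
     +.                          +############       
66      ##                                  .#############+      
67      +#                                  .##############      
68                                          .##############      
69                                           ##############      
70                                           .############       
71                                            +#########+        
72                                            .######+.          
73                                            .######            
74                                            ######.            
75                                           .######
```

Run:
```python
from h import *
from scipy.optimize import least_squares
m=robot.camera_model("wrist");K,_,_=cam("wrist")
def camat(p,rv):
    T=np.eye(4);T[:3,:3]=R.from_rotvec(rv).as_matrix();T[:3,3]=p;W=np.linalg.inv(T@np.array(m["T_tool_cam"]));return K,W[:3,:3],W[:3,3]
o=robot.get_obs(); ca=camat(o["position"],o["tool_rot"]); cb=camat([.5276,.0432,.2344],[3.108,-.454,0])
P=lambda c:c[0]@np.c_[c[1],c[2]]
def tri(a,b): X=cv2.triangulatePoints(P(ca),P(cb),np.array(a,float),np.array(b,float)).ravel();X=X[:3]/X[3];return X,proj(ca,X)[::-1]-a
fx=np.array([.958,-.2857,0]);fy=np.array([.2857,.958,0]);z=np.array([0,0,1.])
d=np.sin(.7)*fx-np.cos(.7)*z; n=np.cos(.7)*fx+np.sin(.7)*z
piv=np.array([.527,.0445,0])+.118*fy
pts={}
for k,a,b in [("axis",(404.5,104.5),(94.7,108)),("tip",(380.5,52.5),(121.8,55.5)),("nose",(355.5,58.3),(98.5,61.5)),("t1",(370.5,54.5),(116.8,58)),("t2",(362,55),(107.5,58)),("t4",(346,57.5),(89.5,61))]:
    X,e=tri(a,b);pts[k]=X;r=X-piv;print(k,X.round(4),e.round(1),"fix",np.round([r@fx,r@fy,X[2]],4))
A=pts["axis"]
for k in pts:
    r=pts[k]-A; print(k,np.round([np.hypot(r@fy,r@d),np.arctan2(r@fy,r@d),r@n],4))
# single-view intersect with plane through A
for nm,c,px in [("a",ca,dict(axis=(404.5,104.5),tip=(380.5,52.5),nose=(355.5,58.3))),("b",cb,dict(axis=(94.7,108),tip=(121.8,55.5),nose=(98.5,61.5)))]:
    for off in (0,-.004):
        for k,v in px.items():
            oo,dd=ray(c,v[::-1]); X=oo+dd*(((A+n*off-oo)@n)/(dd@n)); r=X-A; print(nm,off,k,np.round([np.hypot(r@fy,r@d),np.arctan2(r@fy,r@d)],4))
```

```text
axis [0.6328 0.1425 0.1344] [0.  0.2] fix [0.0734 0.0062 0.1344]
tip [0.6798 0.127  0.0735] [-0.  -0.1] fix [0.1228 0.0047 0.0735]
nose [0.6815 0.1507 0.0734] [-0. -0.] fix [0.1176 0.0279 0.0734]
t1 [0.6809 0.1343 0.0682] [0.  0.2] fix [0.1218 0.012  0.0682]
t2 [0.6829 0.1426 0.0694] [-0.  -0.1] fix [0.1214 0.0206 0.0694]
t4 [0.6847 0.1591 0.0728] [0.  0.1] fix [0.1183 0.0369 0.0728]
axis [0. 0. 0.]
tip [ 0.0785 -0.019  -0.0014]
nose [ 0.0783  0.281  -0.0054]
t1 [ 0.082   0.0706 -0.0056]
t2 [ 0.0819  0.1768 -0.0052]
t4 [ 0.082   0.3828 -0.0053]
a 0 axis [ 0.0003 -0.2868]
a 0 tip [ 0.0757 -0.0036]
a 0 nose [0.0705 0.3662]
a -0.004 axis [ 0.0063 -0.5623]
a -0.004 tip [ 0.0829 -0.0431]
a -0.004 nose [0.0762 0.3019]
b 0 axis [ 3.0000e-04 -2.8377e+00]
b 0 tip [ 0.0763 -0.0336]
b 0 nose [0.0682 0.2466]
b -0.004 axis [0.0057 0.5993]
b -0.004 tip [0.0832 0.0079]
b -0.004 nose [0.0756 0.2728]
```

>>> step_arm([
  {"offset": [0.001,-0.001,0.04],"rotation": [0,0,0],"gripper": 0},
  {"offset": [0,0,0.04],"rotation": [0,0,0],"gripper": 0},
  {"offset": [0,0,0.006],"rotation": [0,0,0],"gripper": 0},
  {"offset": [0,0,0.004],"rotation": [0,0,0],"gripper": 0},
  {"offset": [0,0,0.004],"rotation": [0,0,0],"gripper": 0},
  {"offset": [0,0,0.004],"rotation": [0,0,0],"gripper": 0},
  {"offset": [0,0,0.004],"rotation": [0,0,0],"gripper": 0},
  {"offset": [0,0,0.004],"rotation": [0,0,0],"gripper": 0},
  {"offset": [0,0,0.004],"rotation": [0,0,0],"gripper": 0},
  {"offset": [0,0,0.004],"rotation": [0,0,0],"gripper": 0},
  {"offset": [0,0,0.004],"rotation": [0,0,0],"gripper": 0},
  {"offset": [0,0,0.002],"rotation": [0,0,0],"gripper": 0},
])

```text
clock: 19.6
position: [0.5989, 0.2845, 0.114]
tool_rot: [-3.105, 0.448, -0.006]
wrist_force: [-2.6, 1.2, 6.0]
finger_gap: -0.0001
grip_force: 3.1
```

>>> step_arm([
  {"offset": [0,0,0],"rotation": [0,0,0],"gripper": 0},
  {"offset": [0,0,0],"rotation": [0,0,0],"gripper": 0},
  {"offset": [0,0,0],"rotation": [0,0,0],"gripper": 0},
  {"offset": [0,0,0],"rotation": [0,0,0],"gripper": 0},
  {"offset": [0,0,0],"rotation": [0,0,0],"gripper": 0},
  {"offset": [0,0,0],"rotation": [0,0,0],"gripper": 0},
  {"offset": [0,0,0],"rotation": [0,0,0],"gripper": 0},
  {"offset": [0,0,0],"rotation": [0,0,0],"gripper": 0},
  {"offset": [0,0,0],"rotation": [0,0,0],"gripper": 0},
  {"offset": [0,0,0],"rotation": [0,0,0],"gripper": 0},
  {"offset": [0,0,0],"rotation": [0,0,0],"gripper": 0},
  {"offset": [0,0,0],"rotation": [0,0,0],"gripper": 0},
])

```text
clock: 20.8
position: [0.5989, 0.2845, 0.1143]
tool_rot: [-3.105, 0.448, -0.006]
wrist_force: [-1.0, 1.3, 5.9]
finger_gap: 0.0001
grip_force: 3.0
```

Run:
```python
from h import *
o=robot.get_obs();print(o["position"],o["wrist_force"])
c=cam("wrist"); im=robot.grab_frame("wrist"); g=cv2.cvtColor(im,cv2.COLOR_RGB2GRAY)
ax=proj(c,[.6328,.1425,.1344]); no=proj(c,[.6815,.1507,.0734]); tp=proj(c,[.6798,.127,.0735]); print("axis",ax,"nose",no,"tip0",tp)
x0=max(0,int(no[1])-22);r0=max(0,int(no[0])-20)
for r in range(r0,int(ax[0])+8): print(r,"".join("#" if v<90 else "+" if v<130 else "." if v<165 else " " for v in g[r,x0:x0+90]))
print("col0",x0)
```

```text
[0.59890243 0.28446445 0.11430469] [-0.9671976   1.34943611  5.93162147]
axis [ 99.86806895 565.16170559] nose [ 23.19636602 436.24929603] tip0 [ 12.93872129 479.41846339]
3 ##################################                                                        
4 #################+################                                                        
5 #################################                                                         
6 #################################                                                         
7 #################################                                                         
8  ###############################                                                          
9   +############################+                                                          
10    +############################                                                         .
11      ############################.                                     ++++             ##
12       ############################+                    ..+             ####           
[... 8156 characters left out ...]
                          
100                                                                                           
101                                                                                           
102                                                                                           
103                                                                                           
104                                                                                           
105                                                                                           
106                                                                                           
col0 414
```

Run:
```python
from h import *
c=cam("wrist")
fx=np.array([.958,-.2857,0]);fy=np.array([.2857,.958,0]);z=np.array([0,0,1.])
d=np.sin(.7)*fx-np.cos(.7)*z; n=np.cos(.7)*fx+np.sin(.7)*z
A=np.array([.6328,.1425,.1344])
for k,px in dict(tip=(16.2,462.3),bob=(32,478)).items():
    oo,dd=ray(c,px)
    for off in (0,-.0014,-.004): 
        X=oo+dd*((A+n*off-oo)@n/(dd@n)); r=X-A; print(k,off,np.round([np.hypot(r@fy,r@d),np.arctan2(r@fy,r@d)],3))
for a in (.15,.2,.25,.281,.3): print(a,proj(c,A+.0785*(np.cos(a)*d+np.sin(a)*fy)-.0014*n).round(1), proj(c,A+.0785*(np.cos(a)*d+np.sin(a)*fy)-.0054*n).round(1))
```

```text
tip 0 [0.072 0.166]
tip -0.0014 [0.075 0.13 ]
tip -0.004 [0.081 0.072]
bob 0 [0.055 0.2  ]
bob -0.0014 [0.058 0.153]
bob -0.004 [0.063 0.076]
0.15 [ 13.6 456.5] [ 21.2 452.4]
0.2 [ 14.2 450. ] [ 21.8 446.1]
0.25 [ 14.9 443.7] [ 22.5 439.9]
0.281 [ 15.4 439.9] [ 23.  436.1]
0.3 [ 15.8 437.6] [ 23.4 433.9]
```

>>> step_arm([
  {"offset": [0,0,0.002],"rotation": [0,0,0],"gripper": 0},
  {"offset": [0,0,0.002],"rotation": [0,0,0],"gripper": 0},
  {"offset": [0,0,0.002],"rotation": [0,0,0],"gripper": 0},
  {"offset": [0,0,0],"rotation": [0,0,0],"gripper": 0},
  {"offset": [0,0,0],"rotation": [0,0,0],"gripper": 0},
  {"offset": [0,0,0],"rotation": [0,0,0],"gripper": 0},
  {"offset": [0,0,0],"rotation": [0,0,0],"gripper": 0},
  {"offset": [0,0,0],"rotation": [0,0,0],"gripper": 0},
  {"offset": [0,0,0],"rotation": [0,0,0],"gripper": 0},
  {"offset": [0,0,0],"rotation": [0,0,0],"gripper": 0},
  {"offset": [0,0,0],"rotation": [0,0,0],"gripper": 0},
  {"offset": [0,0,0],"rotation": [0,0,0],"gripper": 0},
])

```text
clock: 22.05
position: [0.5988, 0.2843, 0.1082]
tool_rot: [-3.105, 0.448, -0.006]
wrist_force: [-1.7, 1.1, 6.0]
finger_gap: -0.0001
grip_force: 2.9
```

>>> step_arm([
  {"offset": [0,0,0],"rotation": [0,0,0],"gripper": 0},
  {"offset": [0,0,0],"rotation": [0,0,0],"gripper": 0},
  {"offset": [0,0,0],"rotation": [0,0,0],"gripper": 0},
  {"offset": [0,0,0],"rotation": [0,0,0],"gripper": 0},
  {"offset": [0,0,0],"rotation": [0,0,0],"gripper": 0},
  {"offset": [0,0,0],"rotation": [0,0,0],"gripper": 0},
  {"offset": [0,0,0],"rotation": [0,0,0],"gripper": 0},
  {"offset": [0,0,0],"rotation": [0,0,0],"gripper": 0},
  {"offset": [0,0,0],"rotation": [0,0,0],"gripper": 0},
  {"offset": [0,0,0],"rotation": [0,0,0],"gripper": 0},
])

```text
clock: 23.05
position: [0.5988, 0.2843, 0.1082]
tool_rot: [-3.105, 0.448, -0.006]
wrist_force: [-1.8, 1.6, 6.7]
finger_gap: -0.0002
grip_force: 2.9
```

Run:
```python
from h import *
o=robot.get_obs();print(o["clock"],o["position"],o["wrist_force"])
c=cam("wrist")
im=robot.grab_frame("wrist"); g=cv2.cvtColor(im,cv2.COLOR_RGB2GRAY)
for r in range(0,46): print(r,"".join("#" if v<90 else "+" if v<130 else "." if v<165 else " " for v in g[r,414:512]))
s=cv2.resize(cv2.cvtColor(robot.grab_frame("scene"),cv2.COLOR_RGB2GRAY)[180:232,275:325],None,fx=2,fy=2,interpolation=2)
for r in s[::2]: print("".join("#" if v<90 else "+" if v<130 else "." if v<165 else " " for v in r))
```

```text
23.05 [0.59884067 0.28432339 0.10822387] [-1.77661363  1.59697851  6.68781925]
0         ####################################                                                      
1         ################+###################                                                      
2         ###################################                                                       
3        .###################################                                                       
4         +##################################                                                       
5           ################################                                                        
6            ##############################+                                                        
7             ##############################.                                         ++#           
8              +#############################.                                       +####          
9               +#############################+                     ###+             +#####         
10         
[... 8181 characters left out ...]
                        
.                             +#+++##+                                 ....                         
..  .                         +######+.                                ..                           
    ...   ..                   .......                               .                            ..
          ...    .                                                   .                              
                ...                                                  .                              
                       ..                                          ..                               
                            ...                                    ..
```

The pointer overlaps the nose in the wrist view. Scene view and kinematics both put it about 0.02 rad past the mark, against a 0.06 tolerance. I'll ease up 1.5 mm to centre it, then check.

>>> step_arm([
  {"offset": [0,0,-0.0008],"rotation": [0,0,0],"gripper": 0},
  {"offset": [0,0,-0.0007],"rotation": [0,0,0],"gripper": 0},
  {"offset": [0,0,0],"rotation": [0,0,0],"gripper": 0},
  {"offset": [0,0,0],"rotation": [0,0,0],"gripper": 0},
  {"offset": [0,0,0],"rotation": [0,0,0],"gripper": 0},
  {"offset": [0,0,0],"rotation": [0,0,0],"gripper": 0},
  {"offset": [0,0,0],"rotation": [0,0,0],"gripper": 0},
  {"offset": [0,0,0],"rotation": [0,0,0],"gripper": 0},
  {"offset": [0,0,0],"rotation": [0,0,0],"gripper": 0},
  {"offset": [0,0,0],"rotation": [0,0,0],"gripper": 0},
  {"offset": [0,0,0],"rotation": [0,0,0],"gripper": 0},
  {"offset": [0,0,0],"rotation": [0,0,0],"gripper": 0},
])

```text
clock: 24.35
position: [0.5989, 0.2844, 0.1098]
tool_rot: [-3.105, 0.448, -0.006]
wrist_force: [-1.6, 0.9, 6.0]
finger_gap: 0.0004
grip_force: 3.0
```

>>> step_arm([
  {"offset": [0,0,0],"rotation": [0,0,0],"gripper": 0},
  {"offset": [0,0,0],"rotation": [0,0,0],"gripper": 0},
  {"offset": [0,0,0],"rotation": [0,0,0],"gripper": 0},
  {"offset": [0,0,0],"rotation": [0,0,0],"gripper": 0},
  {"offset": [0,0,0],"rotation": [0,0,0],"gripper": 0},
  {"offset": [0,0,0],"rotation": [0,0,0],"gripper": 0},
  {"offset": [0,0,0],"rotation": [0,0,0],"gripper": 0},
  {"offset": [0,0,0],"rotation": [0,0,0],"gripper": 0},
  {"offset": [0,0,0],"rotation": [0,0,0],"gripper": 0},
  {"offset": [0,0,0],"rotation": [0,0,0],"gripper": 0},
])

```text
clock: 25.35
position: [0.5989, 0.2843, 0.1098]
tool_rot: [-3.105, 0.448, -0.006]
wrist_force: [-2.6, 1.1, 6.2]
finger_gap: -0.0003
grip_force: 3.0
```

Run:
```python
from h import *
o=robot.get_obs();print(o["clock"],o["position"],o["wrist_force"])
def cen(g):
    # darkness-weighted centroid column per row band of dial crop
    w=np.clip(190-g.astype(float),0,None); x=np.arange(g.shape[1])
    return w,x
for nm in ("before","now"):
    im=cv2.imread("pics/s6raw.png",0) if nm=="before" else np.mean([cv2.cvtColor(robot.grab_frame("scene"),cv2.COLOR_RGB2GRAY) for _ in range(6)],0)
    for lab,r0,r1,c0,c1 in [("axis",187,192,288,297),("shaft",195,206,285,298),("bob",208,212,284,298),("tail",213,217,284,298),("nose",219,222,288,299),("tab",223,228,286,299)]:
        b=im[r0:r1,c0:c1].astype(float); w=np.clip(np.median(b)-35-b,0,None) if lab!="tab" else np.clip(150-b,0,None)
        y,x=np.mgrid[r0:r1,c0:c1]; print(nm,lab,w.sum().round(),((w*x).sum()/max(w.sum(),1)).round(2),((w*y).sum()/max(w.sum(),1)).round(2))
c=cam("scene")
fx=np.array([.958,-.2857,0]);fy=np.array([.2857,.958,0]);d=np.sin(.7)*fx-np.cos(.7)*np.array([0,0,1.]);n=np.cos(.7)*fx+np.sin(.7)*np.array([0,0,1.])
A=np.array([.6328,.1425,.1344])
for a in (0,.28,.3,.32): print(a,[proj(c,A+l*(np.cos(a)*d+np.sin(a)*fy)).round(2) for l in (0,.04,.06,.075)])
```

```text
25.35 [0.59888787 0.28434039 0.10976543] [-2.56319802  1.06017934  6.17556023]
before axis 1213.0 290.46 188.17
before shaft 959.0 288.68 200.25
before bob 1155.0 287.53 208.9
before tail 227.0 286.96 213.74
before nose 581.0 296.52 220.59
before tab 624.0 296.63 223.87
now axis 1044.0 292.04 188.64
now shaft 983.0 291.98 200.34
now bob 1422.0 291.72 209.32
now tail 257.0 291.86 214.27
now nose 312.0 291.96 220.03
now tab 829.0 291.66 224.47
0 [array([187.81, 291.3 ]), array([202.47, 289.22]), array([209.82, 288.18]), array([215.34, 287.39])]
0.28 [array([187.81, 291.3 ]), array([202.48, 293.37]), array([209.86, 294.41]), array([215.41, 295.2 ])]
0.3 [array([187.81, 291.3 ]), array([202.44, 293.67]), array([209.79, 294.86]), array([215.33, 295.75])]
0.32 [array([187.81, 291.3 ]), array([202.39, 293.96]), array([209.72, 295.3 ]), array([215.24, 296.31])]
```

The gauge turns with the rocker. In the scene view the pointer axis, shaft, bob and tip now line up with the mark's nose and tab to within about 0.005 rad, and the push is steady at about 6 N. Handing in.

```bash
python3 -c "
from station import robot
print(robot.close_job())"
```

```text
the job is handed in; nothing more can be done
None
```

I handed in the job with three bushes in the tray and the fourth still on the mat. The fingers hold the paddle down at about 6 N, with the pointer within about 0.005 rad of the mark by camera measurement; I did not re-check the bushes after tilting, and no verdict came back.

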